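# Free the fuses jammed in a bottle and put the bottle with the empties

### The arm

A 6-joint arm with a two-finger parallel gripper is mounted at the origin on the work surface. World frame = base frame: x ahead of the robot, y to its left, z up, the work surface at z = 0. Lengths are in mm, angles in rad, forces in N, time in s.
With the tool pointing down it reaches from about 350 to 975 mm from the base axis. Payload 7.1 kg.
Tool frame: the origin (TCP) lies on the front face of the gripper's body, between the roots of the fingers; the fingertips stand 80 mm ahead of it and the grasp point (between the pads) lies 61 mm ahead of it (r.tcp_to_grasp is the x of the grasp point in the tool frame, in mm); x points along the fingers, z is the direction in which the jaws open and shut, and the axes are right-handed (so a half turn about x gives the same grasp; the last joint's range is limited). The gripper opens to 88 mm and grips with 3 to 60 N. Pads are 20 mm wide; open, the fingers measure 115 mm over their backs; the gripper's body (75 mm by 178 mm) begins 61 mm behind the grasp point.
Start: joints at [1.134, 0.423, 1.63, -0, 1.089, -0.019], TCP at [253.562, 571.237, 302.675] pointing down, gripper open.
Joint ranges: [-3, 3], [-0.9, 2.11], [0.09, 2.58], [-1.31, 4.45], [0.11, 2.69], [-2.54, 2.54]. Speed limits (rad/s): [2.39, 2.39, 3.01, 3.14, 3.14, 3.14].

### API

Orientations are given as a unit quaternion [x, y, z, w].
In Python, from workcell import read_state, viewer, r gives the robot as it stands.
- The arm moves only by the tool drive_tool, never from a script. Its argument "moves" is a list of rows, each an object with "xyz": the shift along the world's x, y, z in mm, a list of three; "yaw": the turn about the world's z in rad. In form: [{"xyz": [tx, ty, tz], "yaw": yaw}, ...]. A call has 1 to 12 rows; each row shifts and turns the commanded pose from where the row before left it; what a row does not reach is not made up. A row lasts 1/8 s, in which the tool goes at most 62.5 mm and 10.7 degrees, less where a joint would pass 70% of its speed; a pose out of reach is approached as far as the arm can. A call with a gripper value outside its range is refused whole. "claw" is the opening, from 0 (shut) to 1 (fully open), set as the call begins (left out, the last holds). The fingers move at their own pace and stop on an object; "squeeze" is the grip in N (left out, the last holds). Time passes only in rows, so rows that do not move let the fingers close. It gives the time, the measured TCP pose, the force and the opening at its end, in the units of the state.
- read_state(): the state, without advancing time (a new reading comes with each control period).
- viewer.camera(name): name is "side" or "top"; returns the picture (384x512x3 uint8, blue, green, red); there is no depth.
- viewer.camera_model(name): a dict with "fx", "fy", "cx", "cy" (pixels), "R" (3x3) and "t" (3): a world point X has camera coordinates R X + t. Camera axes: x right, y down, z forward; pixel columns grow to the right and rows downward; lengths in mm; the calibration is good to about 2 mm. A picture is of the moment at which its call begins. camera_model takes no time and is no camera call.
- r.sign_off(): hands the job in, once; it reports no verdict.
The state is a dict: "clock": time; "joint_positions": joint angles; "qvel": joint speeds; "joint_efforts": joint torques, N m; "tcp_pos": TCP position; "ee_rot": TCP orientation; "ft_force": force on the tool from outside, world axes, zero at the start; "ft_torque": the same for the moment, N m; "finger_gap": finger opening in mm.
Only numpy, scipy, OpenCV 4.12 (cv2) and the standard library are available. Lean on these libraries where they do the work, as an engineer would, in place of code of your own. Each camera call takes 0.05 s, during which the arm holds its last target.

### The job

Three fuses have jammed crosswise above the neck of the bottle that lies neck down in the pouring cradle. Leave the bottle in the cradle and tap its sides with the fingertips, from one side and the other, until all three fuses have dropped into the shelf bin under its mouth. Then take the empty bottle out and stand it upright, mouth up, in the flat tray with the other empty bottle, without upsetting or pushing away anything else.

Things in the scene. Friction and masses are not known exactly. Their poses are not given: they have to be found in the camera images.
- bottle_centre (a point): clear plastic bottle, about 60 g, flat oblong: 60 mm wide (its y), 42 mm thick (its x), 109 mm tall. The point is on its axis, 50 mm above the underside; its z runs from base to mouth. Straight body up to 70 mm, sloping shoulders to 87 mm. Starts in the cradle, neck 45 degrees down, a 60 mm wide face below, with about 5 mm of play to each side
- bottle_mouth (a point): centre of that bottle's open mouth, 21 mm inside, at the end of its round neck (27 mm outside; a ring 42 mm across is on it 16 to 20 mm from the mouth)
- fuse0_centre (a point): centre of a cartridge fuse: white ceramic tube, brass end caps, 10 mm across, 38 mm long (its y), 12 g. In the bottle its centre is within 62 mm of bottle_centre. The three lie crosswise, the foremost bridging the shoulders; at rest they stay jammed. Brisk taps that knock the bottle some 5 mm across, left and right in turn, turn them lengthwise and they slide out
- fuse1_centre (a point): centre of a cartridge fuse: white ceramic tube, brass end caps, 10 mm across, 38 mm long (its y), 12 g. In the bottle its centre is within 62 mm of bottle_centre. The three lie crosswise, the foremost bridging the shoulders; at rest they stay jammed. Brisk taps that knock the bottle some 5 mm across, left and right in turn, turn them lengthwise and they slide out
- fuse2_centre (a point): centre of a cartridge fuse: white ceramic tube, brass end caps, 10 mm across, 38 mm long (its y), 12 g. In the bottle its centre is within 62 mm of bottle_centre. The three lie crosswise, the foremost bridging the shoulders; at rest they stay jammed. Brisk taps that knock the bottle some 5 mm across, left and right in turn, turn them lengthwise and they slide out
- cradle: grey sheet-steel pouring cradle, fixed, 76 mm wide (feet 116 mm), about 190 mm high with the bottle; origin on the bench. Its x points level the way the neck points, z up. Trough sloping 45 degrees, its side walls only 9 mm above its floor: the upper 33 mm of the bottle's narrow sides is free. A fork, open at the top, holds the neck ring; the bottle lifts straight up and out
- cradle_seat (a point): fixed point of the cradle where bottle_centre is when the bottle lies square in the trough, about 145 mm above the bench
- bin: open blue shelf bin standing under the bottle's mouth, 150 mm long (its x), 105 mm wide (y), 70 mm high (50 mm at its low front, +x), wall 3 mm; origin at the centre of its underside. Loose, 250 g
- tray: shallow aluminium tray for empties, fixed, 250 mm long (its x) by 170 mm (y), rim 14 mm high, floor and wall 3 mm; origin at the centre of its underside. The other empty bottle stands in its +x half, the -x half is free. The bench between the tray and the cradle is free too
- empty_bottle_centre (a point): another bottle of the same kind, empty, standing upright in the tray; the point lies on its axis, 50 mm from its underside
- carton: closed cardboard carton, 110 x 80 x 60 mm high, loose; origin at the centre of its underside
- spare_bin: another blue shelf bin of the same size, with a small carton in it, loose and away from the cradle; origin at the centre of its underside
- tin: closed round steel tin, 68 mm across and 86 mm high, loose; origin at the centre of its underside
Not all that is in view belongs to the job. Several things look just like the cradle: the one meant starts nearest to the robot's base. What is shaped like the part that bears bottle_centre but black is not meant.

How it is judged (in metres and radians):
On the way, in this order (a step that is already met when the one before it is completed fails the run):
1. the fingers tap the bottle while it lies in the cradle with all three fuses in it (contact force between the fingers and bottle above 0.3 N and distance between bottle_centre and cradle_seat below 0.025 m and angle between bottle_centre's own z axis and vertical above 2.2 rad and distance between each of fuse0_centre, fuse1_centre, fuse2_centre and bottle_centre below 0.062 m).
2. all three fuses lie in the shelf bin, the bottle still in the cradle (distance between bottle_centre and cradle_seat below 0.025 m and angle between bottle_centre's own z axis and vertical above 2.2 rad and x of fuse0_centre in the frame of bin between -0.073 and 0.073 m and y of fuse0_centre in the frame of bin between -0.05 and 0.05 m and z of fuse0_centre in the frame of bin between 0 and 0.045 m and x of fuse1_centre in the frame of bin between -0.073 and 0.073 m and y of fuse1_centre in the frame of bin between -0.05 and 0.05 m and z of fuse1_centre in the frame of bin between 0 and 0.045 m and x of fuse2_centre in the frame of bin between -0.073 and 0.073 m and y of fuse2_centre in the frame of bin between -0.05 and 0.05 m and z of fuse2_centre in the frame of bin between 0 and 0.045 m), for 0.2 s.
At the end, for the whole second after the job is handed in: all three fuses lie in the shelf bin that stood under the mouth; the bottle stands at rest on the tray floor, upright within 0.1 rad, mouth up, its axis at least 20 mm inside the tray rim (x of fuse0_centre in the frame of bin between -0.073 and 0.073 m and y of fuse0_centre in the frame of bin between -0.05 and 0.05 m and z of fuse0_centre in the frame of bin between 0 and 0.045 m and x of fuse1_centre in the frame of bin between -0.073 and 0.073 m and y of fuse1_centre in the frame of bin between -0.05 and 0.05 m and z of fuse1_centre in the frame of bin between 0 and 0.045 m and x of fuse2_centre in the frame of bin between -0.073 and 0.073 m and y of fuse2_centre in the frame of bin between -0.05 and 0.05 m and z of fuse2_centre in the frame of bin between 0 and 0.045 m and x of bottle_centre in the frame of tray between -0.105 and 0.105 m and y of bottle_centre in the frame of tray between -0.065 and 0.065 m and z of bottle_centre in the frame of tray between 0.047 and 0.059 m and angle between bottle_centre's own z axis and vertical below 0.1 rad and linear speed of bottle below 0.02 m/s); the robot touches nothing.
It fails at once if the bottle leaves the cradle with a fuse still in it (distance between bottle_centre and cradle_seat above 0.035 m and (distance between fuse0_centre and bottle_centre below 0.062 m or distance between fuse1_centre and bottle_centre below 0.062 m or distance between fuse2_centre and bottle_centre below 0.062 m)).
It fails at once if the other empty bottle is tipped or shifted more than 30 mm (distance of empty_bottle_centre from where it was at the start of the episode above 0.03 m or angle between empty_bottle_centre's own z axis and vertical above 0.5 rad).
It fails at once if the shelf bin under the mouth, the carton, the other shelf bin or the tin is shifted more than 30 mm (distance of any of bin, carton, spare_bin, tin from where it was at the start of the episode above 0.03 m).
It also fails if it takes over 72 s, if anything falls off the work surface, if the arm or the gripper's body presses on something with over 40 N, if the wrist force passes 120 N, or if a joint passes its speed limit or range.

## Working session

There is one attempt and no reset: what is moved stays moved. The work goes in short steps, Python scripts to look and compute and a tool call to move; the robot and the scene stay as the last step left them, time stands still between calls to the robot, and variables do not carry over. Pictures are saved under pics/ and viewed, and the job is handed in when it is done.

Besides the shell and the picture viewer there is one more tool, called after "Emit:" in YAML: its name, and indented under it one key for each argument. drive_tool: Moves the arm, as the interface text tells. Its arguments: {"type":"object","properties":{"moves":{"type":"array","items":{"type":"object","properties":{"xyz":{"type":"array","items":{"type":"number"}},"yaw":{"type":"number"}}}},"claw":{"type":"number"},"squeeze":{"type":"number"}},"required":["moves"]}

```bash
ls; mkdir -p pics; python3 - <<'E'
from workcell import read_state, viewer, r
import cv2
s=read_state();print(s)
for n in("side","top"):
    cv2.imwrite(f"pics/{n}0.png",viewer.camera(n)); print(n,viewer.camera_model(n))
E
```

```text
pics
{'clock': 0.0, 'joint_positions': array([ 1.13396713e+00,  4.23816137e-01,  1.63065771e+00,  3.00556199e-05,
        1.08861176e+00, -1.89960106e-02]), 'qvel': array([ 0.00068751,  0.00069778, -0.00020047, -0.00068714,  0.00102539,
        0.00057331]), 'joint_efforts': array([-3.65057705e-03, -5.44629371e+01, -2.73663533e+01,  6.41296967e-02,
        2.30082963e-02, -8.49403023e-05]), 'tcp_pos': array([253.40318914, 570.86296035, 301.92972283]), 'ee_rot': array([-0.38569503,  0.5932836 ,  0.38515249,  0.59237781]), 'ft_force': array([-0.71722654,  0.13590604,  0.26333912]), 'ft_torque': array([-0.04831028,  0.01956858,  0.01499988]), 'finger_gap': 88.0753108784106}
side {'fx': 442.40694577972164, 'fy': 442.40694577972164, 'cx': 259.3636819777479, 'cy': 200.21920834276582, 'R': array([[ 0.86397886, -0.50351654, -0.00340989],
       [-0.28382672, -0.48139937, -0.82927501],
       [ 0.41591216,  0.71744389, -0.55883033]]), 't': array([-535.23947436,  285.21623795, 1095.51907735])}
top {'fx': 361.8151312431254, 'fy': 361.8151312431254, 'cx': 255.53115812526607, 'cy': 189.50211679378992, 'R': array([[-0.01509711, -0.99988362,  0.00219836],
       [-0.99254405,  0.01472027, -0.12099434],
       [ 0.1209479 , -0.00400864, -0.99265076]]), 't': array([  37.35804647,  628.36798744, 1091.78802746])}
```

View pics/side0.png

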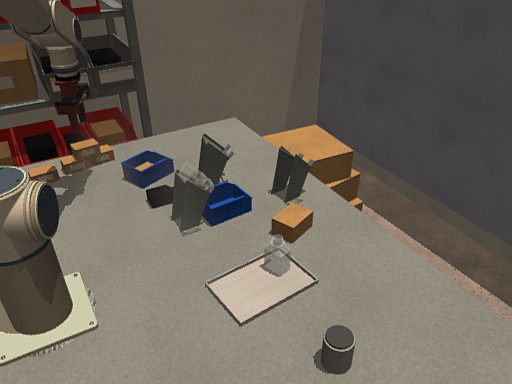

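View pics/top0.png

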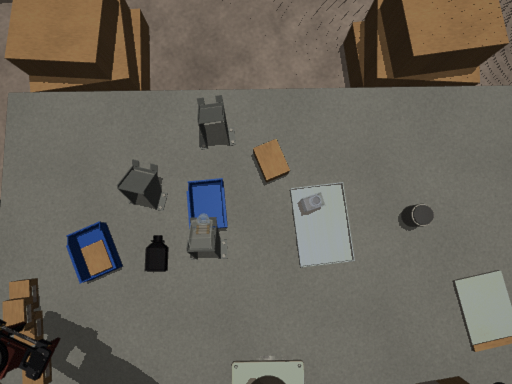

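The cradle with the bottle is at top (204,238), with the blue bin in front of it at (208,200). The tray is at (322,225) and the empty bottle at (312,203). I'll zoom in next.

```bash
python3 - <<'E'
import cv2
a=cv2.imread("pics/top0.png")[165:275,160:290]; b=cv2.imread("pics/side0.png")[125:245,140:260]
cv2.imwrite("pics/topz.png",cv2.resize(a,None,fx=5,fy=5,interpolation=2)); cv2.imwrite("pics/sidez.png",cv2.resize(b,None,fx=5,fy=5,interpolation=2))
a=cv2.imread("pics/top0.png")[170:275,280:370]
cv2.imwrite("pics/trayz.png",cv2.resize(a,None,fx=5,fy=5,interpolation=2))
E
```

```text
(no output)
```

View pics/topz.png

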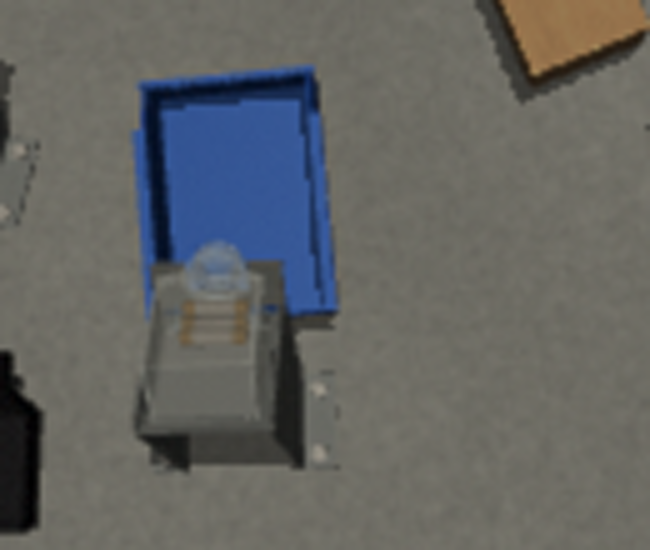

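View pics/sidez.png

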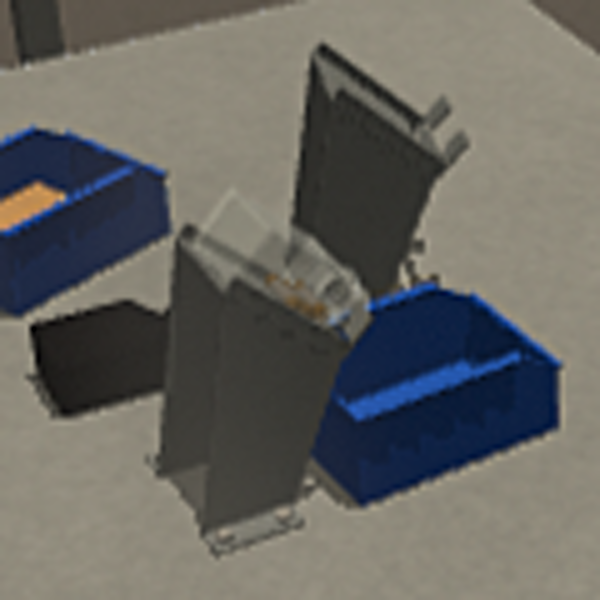

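View pics/trayz.png

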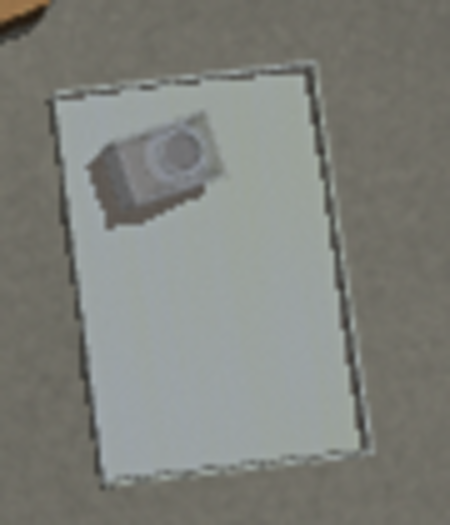

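```bash
python3 - <<'E'
import cv2
def z(f,x0,y0,w,h,s,o):
    a=cv2.imread(f)[y0:y0+h,x0:x0+w]; a=cv2.resize(a,None,fx=s,fy=s,interpolation=cv2.INTER_CUBIC)
    for i in range(0,w,5): cv2.putText(a,str(x0+i),(i*s,8),0,.35,(0,255,255),1); cv2.line(a,(i*s,10),(i*s,14),(0,255,255))
    for i in range(0,h,5): cv2.putText(a,str(y0+i),(0,i*s+4),0,.35,(0,255,255),1); cv2.line(a,(24,i*s),(28,i*s),(0,255,255))
    cv2.imwrite(o,a)
z("pics/top0.png",182,208,50,55,11,"pics/t1.png")
z("pics/side0.png",165,155,60,85,7,"pics/s1.png")
E
```

```text
(no output)
```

View pics/t1.png

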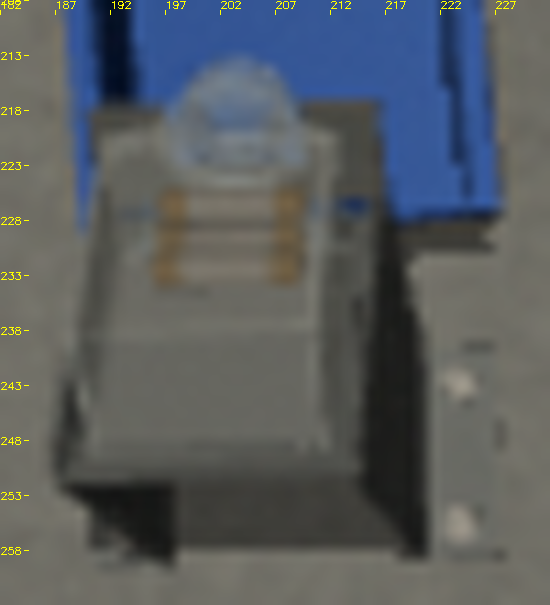

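View pics/s1.png

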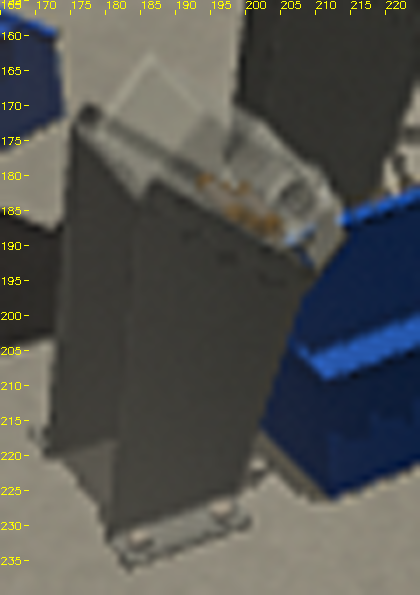

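```bash
cat > h.py <<'E'
import numpy as np
from workcell import viewer
M={n:viewer.camera_model(n) for n in("side","top")}
def ray(n,u,v):
    m=M[n];R=np.array(m["R"]);t=np.array(m["t"])
    return -R.T@t, R.T@np.array([(u-m["cx"])/m["fx"],(v-m["cy"])/m["fy"],1])
def plane(n,u,v,z):
    c,d=ray(n,u,v); return c+d*(z-c[2])/d[2]
def tri(a,b):
    c1,d1=ray("top",*a);c2,d2=ray("side",*b)
    k=np.linalg.lstsq(np.c_[d1,-d2],c2-c1,rcond=None)[0]
    p,q=c1+k[0]*d1,c2+k[1]*d2
    return (p+q)/2,np.linalg.norm(p-q)
def proj(n,X):
    m=M[n];p=np.array(m["R"])@X+m["t"]; return m["fx"]*p[0]/p[2]+m["cx"],m["fy"]*p[1]/p[2]+m["cy"]
E
python3 - <<'E'
from h import *
np.set_printoptions(precision=1,suppress=True)
print(ray("side",256,192)[0],ray("top",256,192)[0])
print("holes",plane("top",223.8,242.7,3),plane("top",223.8,255.7,3),plane("side",185,232.1,3),plane("side",197.6,227.9,3))
print("rearL",tri((187.2,252),(177.9,170)),"rearR",tri((214.9,251.5),(186.4,180.7)))
t=lambda x,y:(182+x/11,208+y/11)
for l,rr in(((175,205),(290,203)),((170,237),(288,237)),((165,268),(287,268))):
    a=plane("top",*t(*l),125);b=plane("top",*t(*rr),125);print("fuse",a,b,(a+b)/2,np.linalg.norm(a-b),np.arctan2(b[0]-a[0],-(b[1]-a[1])))
print("bin far corners",plane("top",160+140/5,165+85/5,50),plane("top",160+313/5,165+70/5,50))
print("bin right near",plane("top",160+337/5,165+312/5,70))
print("tray",[plane("top",280+x/5,170+y/5,14) for x,y in((53,95),(315,65),(372,450),(104,485))])
print("empty mouth",plane("top",280+181/5,170+152/5,112), "ring", plane("top",280+180/5,170+155/5,94))
E
```

```text
[  87.7 -918.2  846.9] [ 492.2   32.5 1159.7]
holes [465.1 130.7   3. ] [424.6 130.9   3. ] [429.4 129.7   3. ] [471.6 129.5   3. ]
rearL (array([451.6, 211.8, 176.7]), np.float64(12.124425694149059)) rearR (array([450.5, 138.1, 177.8]), np.float64(9.129903664254417))
fuse [514.3 193.8 125. ] [514.4 164.1 125. ] [514.3 178.9 125. ] 29.72449956281153 0.0022576619665571514
fuse [506.1 195.  125. ] [505.6 164.6 125. ] [505.9 179.8 125. ] 30.474059509347082 -0.015073389095999123
fuse [498.2 196.3 125. ] [497.7 164.8 125. ] [497.9 180.6 125. ] 31.477506500442143 -0.015090291200774368
bin far corners [653.9 236.7  50. ] [661.7 129.6  50. ]
bin right near [511.9 114.1  70. ]
tray [array([631.7, -84.1,  14. ]), array([ 648.6, -252.2,   14. ]), array([ 405.8, -277. ,   14. ]), array([ 387. , -109.2,   14. ])]
empty mouth [ 585.3 -147.6  112. ] ring [ 585.1 -150.1   94. ]
```

```bash
python3 - <<'E'
from h import *
np.set_printoptions(precision=1,suppress=True)
print("ring",plane("top",182+236/11,208+125/11,116))
c,d=ray("side",186.7,162.4)
for z in(190,195,200): print("apex",c+d*(z-c[2])/d[2])
c=2**-.5
import cv2
for Sx in(485,495):
  S=np.array([Sx,178,145.]); f=lambda a,y,n:S+[c*(a+n),y,c*(n-a)]
  for nm,p in dict(apexL=f(-50,30,21),apexR=f(-50,-30,21),shL=f(20,30,21),shR=f(20,-30,21),mouth=f(59,0,0),ring=f(41,0,0),fuse1=f(24,0,-14)).items():
    u,v=proj("top",p);w=proj("side",p);print(Sx,nm,p,"top",np.round([(u-182)*11,(v-208)*11]),"side",np.round([(w[0]-165)*7,(w[1]-155)*7]))
E
```

```text
ring [535.1 179.3 116. ]
apex [489.8 215.8 190. ]
apex [486.7 207.1 195. ]
apex [483.6 198.5 200. ]
485 apexL [464.5 208.  195.2] top [ 69. 409.] side [103.  63.]
485 apexR [464.5 148.  195.2] top [320. 405.] side [157. 124.]
485 shL [514.  208.  145.7] top [106. 206.] side [219. 133.]
485 shR [514.  148.  145.7] top [343. 202.] side [275. 194.]
485 mouth [526.7 178.  103.3] top [248. 158.] side [280. 237.]
485 ring [514. 178. 116.] top [241. 206.] side [252. 220.]
485 fuse1 [492.1 178.  118.1] top [240. 291.] side [205. 230.]
495 apexL [474.5 208.  195.2] top [ 69. 367.] side [125.  58.]
495 apexR [474.5 148.  195.2] top [320. 363.] side [179. 118.]
495 shL [524.  208.  145.7] top [106. 166.] side [240. 127.]
495 shR [524.  148.  145.7] top [343. 162.] side [296. 188.]
495 mouth [536.7 178.  103.3] top [248. 121.] side [300. 231.]
495 ring [524. 178. 116.] top [241. 167.] side [272. 214.]
495 fuse1 [502.1 178.  118.1] top [240. 252.] side [226. 224.]
```

```bash
cat > st.py <<'E'
from workcell import read_state
import numpy as np
from scipy.spatial.transform import Rotation as Ro
s=read_state();R=Ro.from_quat(s["ee_rot"]).as_matrix()
z=R[:,2];a=np.arctan2(z[1],z[0])
print("t",s["clock"],"tcp",s["tcp_pos"].round(1),"fingers",R[:,0].round(3),"jaw ang",a.round(4),"turn to y:",[round((t-a+np.pi)%(2*np.pi)-np.pi,4) for t in(np.pi/2,-np.pi/2)],"F",s["ft_force"].round(1),"gap",s["finger_gap"].round(1),"j",s["joint_positions"].round(2))
E
python3 st.py
```

```text
Traceback (most recent call last):
  File "st.py", line 6, in <module>
    print("t",s["clock"],"tcp",s["tcp_pos"].round(1),"fingers",R[:,0].round(3),"jaw ang",a.round(4),"turn to y:",[round((t-a+np.pi)%(2*np.pi)-np.pi,4) for t in(np.pi/2,-np.pi/2)],"F",s["ft_force"].round(1),"gap",s["finger_gap"].round(1),"j",s["joint_positions"].round(2))
                                                                                                                                                                                                                    ^^^^^^^^^^^^^^^^^^^^^
AttributeError: 'float' object has no attribute 'round'
```

```bash
sed -i 's/s\["finger_gap"\].round(1)/round(s["finger_gap"],1)/' st.py; python3 st.py
```

```text
t 0.1 tcp [253.4 570.9 302. ] fingers [-0.001 -0.001 -1.   ] jaw ang 1.153 turn to y: [np.float64(0.4178), np.float64(-2.7238)] F [-0.9 -0.  -1. ] gap 87.8 j [ 1.13  0.42  1.63  0.    1.09 -0.02]
```

Emit:
drive_tool:
  moves:
    - {"xyz": [29, -43, 0], "yaw": 0.05}
    - {"xyz": [29, -43, 0], "yaw": 0.05}
    - {"xyz": [29, -43, 0], "yaw": 0.05}
    - {"xyz": [29, -43, 0], "yaw": 0.05}
    - {"xyz": [29, -43, 0], "yaw": 0.05}
    - {"xyz": [29, -43, 0], "yaw": 0.05}
    - {"xyz": [29, -43, 0], "yaw": 0.05}
    - {"xyz": [29, -43, 0], "yaw": 0.05}
    - {"xyz": [28, -43, 0], "yaw": 0.02}
    - {"xyz": [0, -5, 0], "yaw": 0}
    - {"xyz": [0, 0, 0], "yaw": 0}
  claw: 1
  squeeze: 8

```text
clock: 1.48
tcp_pos: [513.1, 179.1, 302.3]
ee_rot: [-0.5, 0.5, 0.5, 0.5]
ft_force: [-0.4, 0.1, -0.1]
finger_gap: 88.0
```

```bash
python3 st.py; python3 - <<'E'
from h import *
import cv2
for n in("side","top"):
    a=viewer.camera(n); x0,y0=(150,100) if n=="side" else (150,150)
    cv2.imwrite(f"pics/{n}1.png",cv2.resize(a[y0:y0+140,x0:x0+130],None,fx=4,fy=4,interpolation=2))
E
```

```text
t 1.475 tcp [513.1 179.1 302.3] fingers [-0.001  0.    -1.   ] jaw ang 1.5717 turn to y: [np.float64(-0.0009), np.float64(3.1407)] F [-0.4  0.1 -0.1] gap 88.0 j [ 0.31  0.3   1.81  0.    1.03 -1.26]
```

View pics/side1.png

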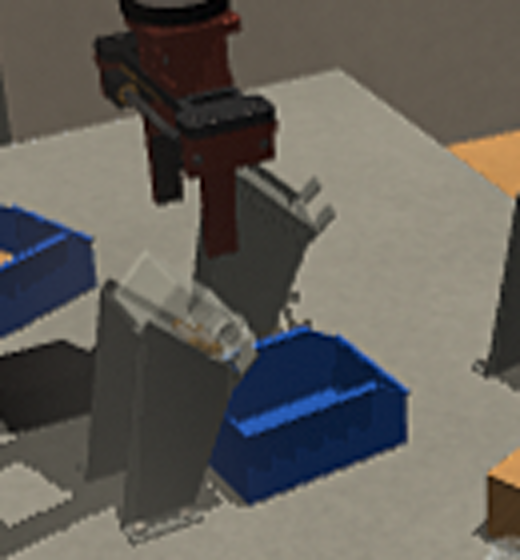

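View pics/top1.png

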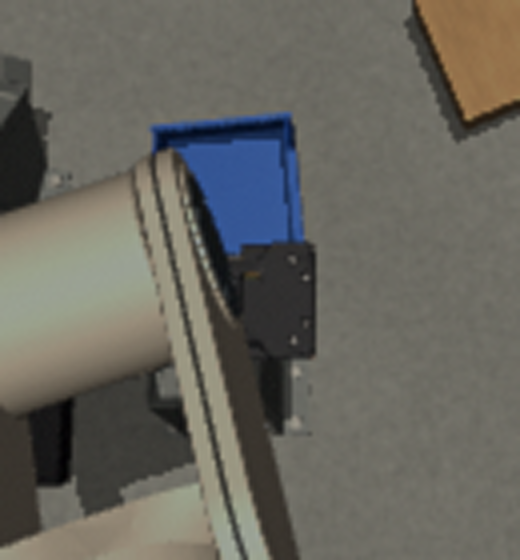

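Gripper sits above the bottle, with jaws on either side (side image, fingers at (165,170) and (218,230) in the crop). I'll lower it next.

Emit:
drive_tool:
  moves:
    - {"xyz": [0, 0, -30]}
    - {"xyz": [0, 0, -30]}
    - {"xyz": [0, 0, -19]}
    - {"xyz": [0, 0, 0]}

```text
invalid input
```

```bash
python3 - <<'E'
from h import *
import cv2
for n in("side",):
    a=viewer.camera(n); x0,y0=(150,110)
    cv2.imwrite(f"pics/{n}2.png",cv2.resize(a[y0:y0+100,x0:x0+110],None,fx=6,fy=6,interpolation=2))
for y in(135,223): print([proj("side",np.array([x,y,143.])) for x in(503,523)])
E
```

```text
[(np.float64(202.7532247472218), np.float64(186.45363759925516)), (np.float64(208.85518433400512), np.float64(184.6514850145217))]
[(np.float64(191.17848149725987), np.float64(173.54732802486288)), (np.float64(197.07301716929248), np.float64(171.9039105770554))]
```

View pics/side2.png

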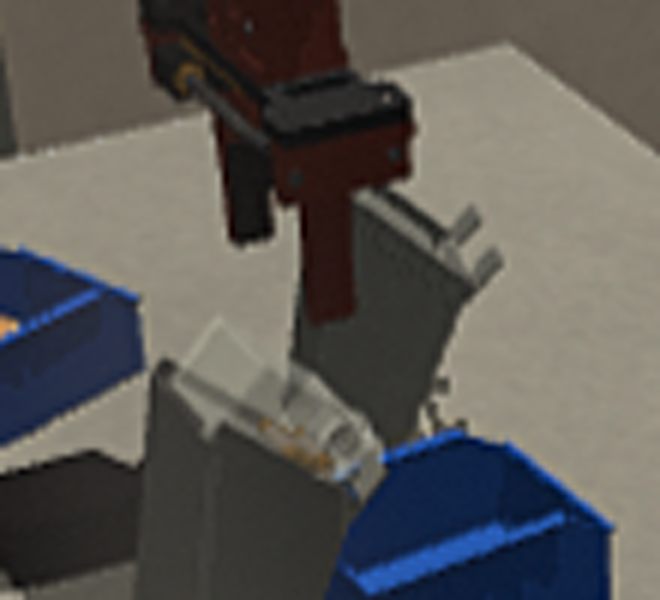

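Rows need "yaw" too, so that call was refused and nothing moved. I'll send it again.

Emit:
drive_tool:
  moves:
    - {"xyz": [0, 0, -30], "yaw": 0}
    - {"xyz": [0, 0, -30], "yaw": 0}
    - {"xyz": [0, 0, -19], "yaw": 0}
    - {"xyz": [0, 0, 0], "yaw": 0}

```text
clock: 2.12
tcp_pos: [512.3, 180.1, 222.5]
ee_rot: [-0.5, 0.5, 0.502, 0.498]
ft_force: [0.6, 1.0, -0.4]
finger_gap: 88.1
```

```bash
python3 - <<'E'
from h import *
import cv2
a=viewer.camera("side"); x0,y0=(150,110)
cv2.imwrite(f"pics/side3.png",cv2.resize(a[y0:y0+100,x0:x0+110],None,fx=6,fy=6,interpolation=2))
E
```

```text
(no output)
```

View pics/side3.png

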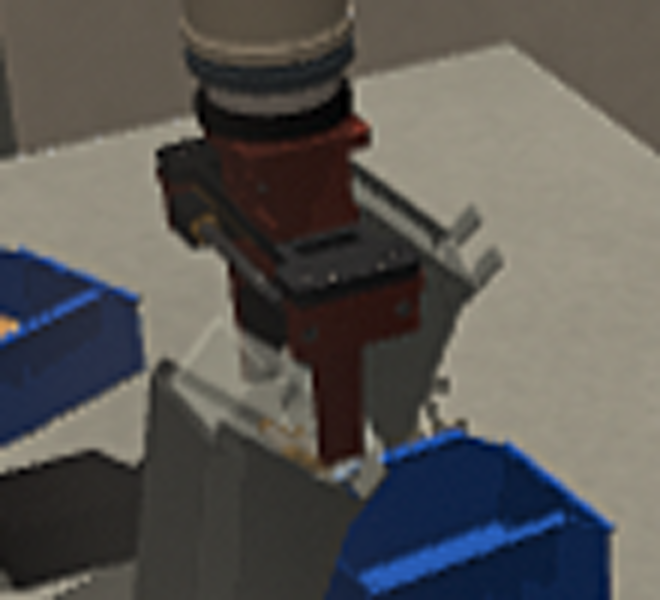

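The fingers straddle the bottle and are clear of the walls. First tap, at moderate amplitude.

Emit:
drive_tool:
  moves:
    - {"xyz": [0, 17, 0], "yaw": 0}
    - {"xyz": [0, 0, 0], "yaw": 0}

```text
clock: 2.42
tcp_pos: [514.0, 197.8, 224.7]
ee_rot: [0.501, -0.498, -0.501, -0.5]
ft_force: [-0.5, -0.2, 0.4]
finger_gap: 87.9
```

Emit:
drive_tool:
  moves:
    - {"xyz": [0, -35, 0], "yaw": 0}
    - {"xyz": [0, 0, 0], "yaw": 0}

```text
clock: 2.68
tcp_pos: [514.3, 161.3, 224.8]
ee_rot: [-0.5, 0.499, 0.5, 0.501]
ft_force: [0.3, 3.0, 1.1]
finger_gap: 87.8
```

```bash
python3 - <<'E'
from h import *
import cv2
a=viewer.camera("side"); x0,y0=(150,110)
cv2.imwrite(f"pics/side4.png",cv2.resize(a[y0:y0+120,x0:x0+110],None,fx=5,fy=5,interpolation=2))
E
```

```text
(no output)
```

View pics/side4.png

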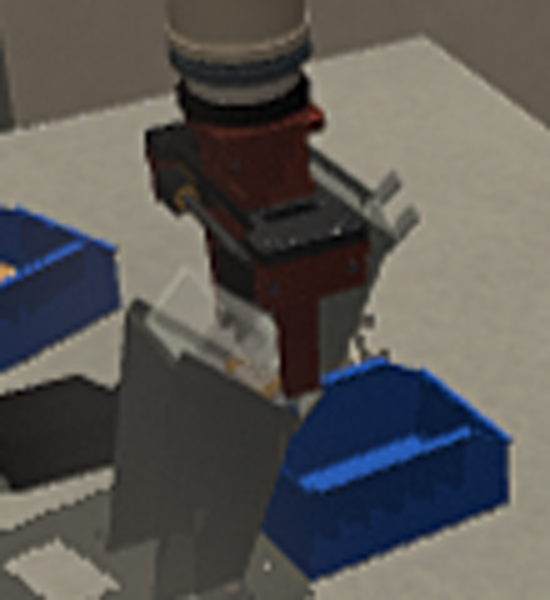

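Emit:
drive_tool:
  moves:
    - {"xyz": [0, 38, 0], "yaw": 0}
    - {"xyz": [0, 0, 0], "yaw": 0}
    - {"xyz": [0, -38, 0], "yaw": 0}
    - {"xyz": [0, 0, 0], "yaw": 0}
    - {"xyz": [0, 39, 0], "yaw": 0}
    - {"xyz": [0, 0, 0], "yaw": 0}

```text
clock: 3.48
tcp_pos: [513.2, 199.4, 223.6]
ee_rot: [0.503, -0.5, -0.5, -0.497]
ft_force: [1.2, -10.4, 2.1]
finger_gap: 87.7
```

Emit:
drive_tool:
  moves:
    - {"xyz": [0, -39, 0], "yaw": 0}
    - {"xyz": [0, 0, 0], "yaw": 0}

```text
clock: 3.72
tcp_pos: [514.1, 161.3, 224.3]
ee_rot: [-0.5, 0.499, 0.5, 0.501]
ft_force: [0.0, 2.0, 0.2]
finger_gap: 87.8
```

```bash
python3 - <<'E'
from h import *
import cv2
a=viewer.camera("side"); x0,y0=(150,110)
a=cv2.resize(a[y0:y0+120,x0:x0+100],None,fx=4,fy=4,interpolation=2)
b=viewer.camera("top"); b=cv2.resize(b[165:285,160:250],None,fx=4,fy=4,interpolation=2)
cv2.imwrite(f"pics/c5.png",np.hstack([a,b]))
E
```

```text
(no output)
```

View pics/c5.png

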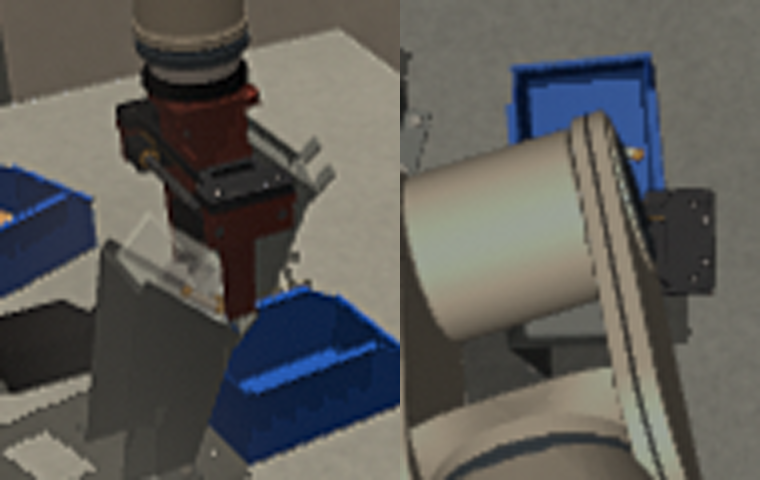

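One fuse is in the bin (top crop (635,153)). More taps.

Emit:
drive_tool:
  moves:
    - {"xyz": [0, 38, 0], "yaw": 0}
    - {"xyz": [0, 0, 0], "yaw": 0}
    - {"xyz": [0, -39, 0], "yaw": 0}
    - {"xyz": [0, 0, 0], "yaw": 0}
    - {"xyz": [0, 38, 0], "yaw": 0}
    - {"xyz": [0, 0, 0], "yaw": 0}
    - {"xyz": [0, -38, 0], "yaw": 0}
    - {"xyz": [0, 0, 0], "yaw": 0}

```text
clock: 4.82
tcp_pos: [514.4, 160.9, 224.5]
ee_rot: [-0.5, 0.498, 0.5, 0.501]
ft_force: [0.1, 6.4, 0.8]
finger_gap: 87.6
```

```bash
cat > c.py <<'E'
import sys,cv2
from h import *
a=viewer.camera("side"); x0,y0=(150,110)
a=cv2.resize(a[y0:y0+120,x0:x0+100],None,fx=4,fy=4,interpolation=2)
b=viewer.camera("top"); b=cv2.resize(b[165:285,160:250],None,fx=4,fy=4,interpolation=2)
cv2.imwrite(sys.argv[1],np.hstack([a,b]))
E
python3 c.py pics/c6.png
```

```text
(no output)
```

View pics/c6.png

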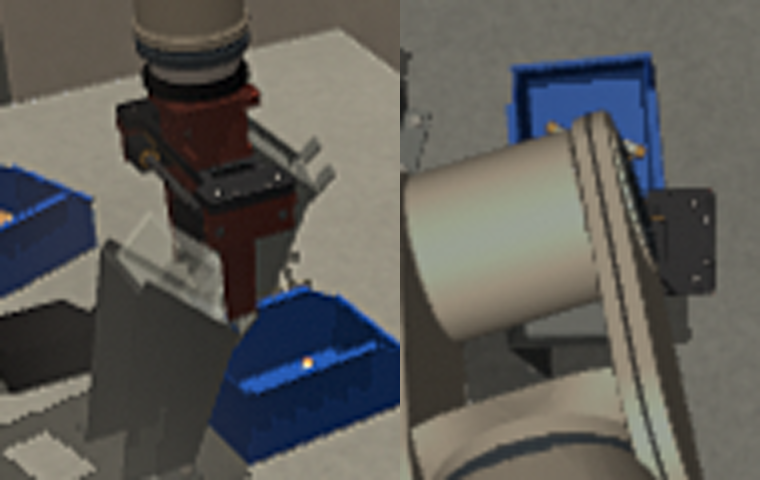

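Emit:
drive_tool:
  moves:
    - {"xyz": [0, 38, 0], "yaw": 0}
    - {"xyz": [0, 0, 0], "yaw": 0}
    - {"xyz": [0, -38, 0], "yaw": 0}
    - {"xyz": [0, 0, 0], "yaw": 0}
    - {"xyz": [0, 38, 0], "yaw": 0}
    - {"xyz": [0, 0, 0], "yaw": 0}
    - {"xyz": [0, -38, 0], "yaw": 0}
    - {"xyz": [0, 0, 0], "yaw": 0}

```text
clock: 5.92
tcp_pos: [514.5, 160.8, 224.6]
ee_rot: [-0.5, 0.498, 0.5, 0.502]
ft_force: [0.9, 8.2, 2.0]
finger_gap: 87.7
```

Emit:
drive_tool:
  moves:
    - {"xyz": [0, 19, 0], "yaw": 0}
    - {"xyz": [0, 0, 40], "yaw": 0}
    - {"xyz": [0, 0, 40], "yaw": 0}
    - {"xyz": [0, -55, 0], "yaw": 0}
    - {"xyz": [0, -55, 0], "yaw": 0}
    - {"xyz": [0, -55, 0], "yaw": 0}
    - {"xyz": [0, -35, 0], "yaw": 0}
    - {"xyz": [0, 0, 0], "yaw": 0}

```text
clock: 6.92
tcp_pos: [513.4, -21.9, 303.4]
ee_rot: [-0.5, 0.5, 0.5, 0.5]
ft_force: [0.2, -0.3, 0.3]
finger_gap: 87.9
```

```bash
python3 c.py pics/c7.png; python3 st.py
```

```text
t 7.025 tcp [513.5 -20.1 303.5] fingers [-0.001  0.    -1.   ] jaw ang 1.5725 turn to y: [np.float64(-0.0017), np.float64(3.1398)] F [-0.7  0.7  0.1] gap 87.9 j [-0.06  0.26  1.87  0.    1.01 -1.64]
```

View pics/c7.png

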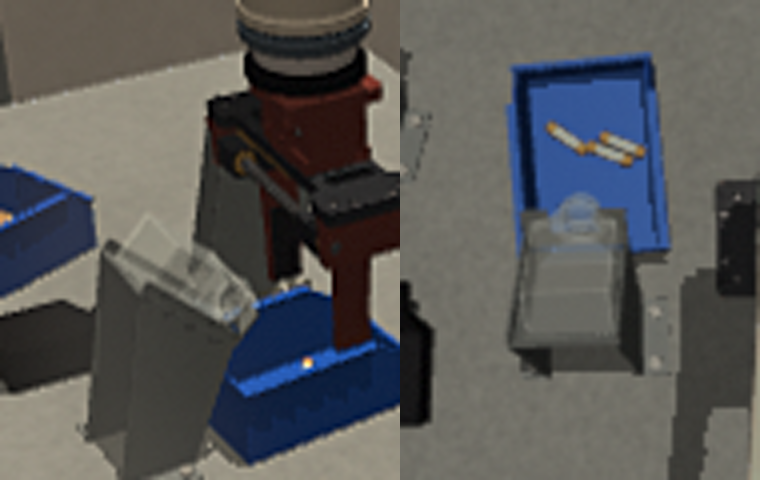

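All three fuses lie in the bin (top crop (570,135), (620,145), (610,155)), and the empty bottle is still seated. Next I'll grip it.

Emit:
drive_tool:
  moves:
    - {"xyz": [0, 55, 0], "yaw": 0}
    - {"xyz": [0, 55, 0], "yaw": 0}
    - {"xyz": [0, 55, 0], "yaw": 0}
    - {"xyz": [0, 35, 0], "yaw": 0}
    - {"xyz": [0, 0, 0], "yaw": 0}
    - {"xyz": [0, 0, -40], "yaw": 0}
    - {"xyz": [0, 0, -40], "yaw": 0}
    - {"xyz": [0, 0, 0], "yaw": 0}

```text
clock: 8.02
tcp_pos: [511.5, 178.7, 221.2]
ee_rot: [-0.5, 0.501, 0.502, 0.497]
ft_force: [-0.2, -0.2, 0.1]
finger_gap: 87.7
```

Emit:
drive_tool:
  moves:
    - {"xyz": [0, 0, 0], "yaw": 0}
    - {"xyz": [0, 0, 0], "yaw": 0}
    - {"xyz": [0, 0, 0], "yaw": 0}
    - {"xyz": [0, 0, 0], "yaw": 0}
    - {"xyz": [0, 0, 0], "yaw": 0}
    - {"xyz": [0, 0, 0], "yaw": 0}
    - {"xyz": [0, 0, 0], "yaw": 0}
    - {"xyz": [0, 0, 0], "yaw": 0}
  claw: 0
  squeeze: 8

```text
clock: 9.02
tcp_pos: [514.2, 179.3, 224.8]
ee_rot: [0.501, -0.499, -0.5, -0.5]
ft_force: [-0.1, -1.6, 6.6]
finger_gap: 59.9
```

Emit:
drive_tool:
  moves:
    - {"xyz": [0, 0, 15], "yaw": 0}
    - {"xyz": [0, 0, 25], "yaw": 0}
    - {"xyz": [0, 0, 35], "yaw": 0}
    - {"xyz": [0, 0, 35], "yaw": 0}
    - {"xyz": [0, 0, 20], "yaw": 0}
    - {"xyz": [0, 0, 0], "yaw": 0}

```text
clock: 9.78
tcp_pos: [514.1, 179.5, 355.9]
ee_rot: [0.501, -0.498, -0.5, -0.501]
ft_force: [-0.7, 0.7, -1.1]
finger_gap: 59.9
```

```bash
sed -i 's/\[y0:y0+120,x0:x0+100\]/[y0-30:y0+110,x0:x0+130]/;s/b\[165:285,160:250\]/b[155:295,190:260]/' c.py; python3 c.py pics/c8.png; python3 st.py
```

```text
t 9.875 tcp [513.1 179.2 353.4] fingers [-0. -0. -1.] jaw ang 1.573 turn to y: [np.float64(-0.0022), np.float64(3.1394)] F [-0.7 -0.2 -0.4] gap 60.3 j [ 0.31  0.25  1.76  0.    1.13 -1.26]
```

View pics/c8.png

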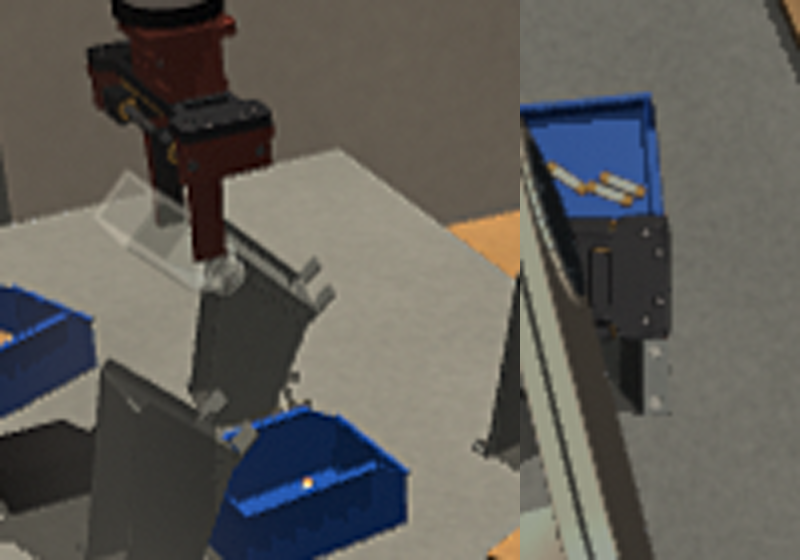

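The bottle is out, held near the shoulders and still neck-down. I'll carry it over the free bench and lower it.

Emit:
drive_tool:
  moves:
    - {"xyz": [0, -40, 0], "yaw": 0}
    - {"xyz": [0, -40, 0], "yaw": 0}
    - {"xyz": [0, -40, 0], "yaw": 0}
    - {"xyz": [0, -39, 0], "yaw": 0}
    - {"xyz": [0, 0, -50], "yaw": 0}
    - {"xyz": [0, 0, -50], "yaw": 0}
    - {"xyz": [0, 0, -50], "yaw": 0}
    - {"xyz": [0, 0, -30], "yaw": 0}
    - {"xyz": [0, 0, -20], "yaw": 0}
    - {"xyz": [0, 0, 0], "yaw": 0}

```text
clock: 11.12
tcp_pos: [511.7, 20.2, 151.3]
ee_rot: [-0.499, 0.501, 0.502, 0.498]
ft_force: [0.3, -0.4, -0.1]
finger_gap: 60.1
```

```bash
python3 st.py; python3 - <<'E'
from h import *
import cv2
a=viewer.camera("side");cv2.imwrite("pics/s9.png",cv2.resize(a[140:290,170:310],None,fx=4,fy=4,interpolation=2))
E
```

```text
t 11.125 tcp [511.7  20.2 151.3] fingers [-0.006 -0.    -1.   ] jaw ang 1.5729 turn to y: [np.float64(-0.0021), np.float64(3.1395)] F [ 0.3 -0.4 -0.1] gap 60.1 j [ 0.02  0.5   1.96  0.    0.68 -1.56]
```

View pics/s9.png

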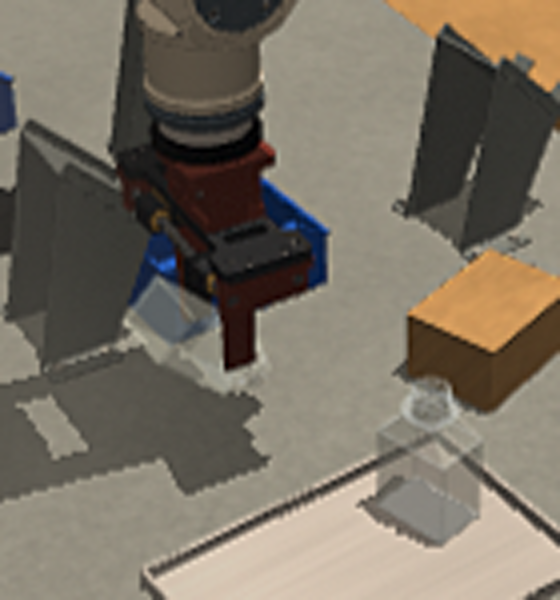

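Emit:
drive_tool:
  moves:
    - {"xyz": [0, 0, -10], "yaw": 0}
    - {"xyz": [0, 0, -10], "yaw": 0}
    - {"xyz": [-4, 0, -7], "yaw": 0}
    - {"xyz": [-5, 0, -7], "yaw": 0}
    - {"xyz": [-5, 0, -7], "yaw": 0}
    - {"xyz": [0, 0, 0], "yaw": 0}

```text
clock: 11.92
tcp_pos: [498.8, 20.2, 112.3]
ee_rot: [-0.5, 0.5, 0.501, 0.499]
ft_force: [-0.4, -0.1, -0.7]
finger_gap: 60.2
```

```bash
python3 st.py; python3 - <<'E'
from h import *
import cv2
a=viewer.camera("side");cv2.imwrite("pics/s10.png",cv2.resize(a[170:270,180:280],None,fx=6,fy=6,interpolation=2))
E
```

```text
t 11.925 tcp [498.8  20.2 112.3] fingers [-0.001 -0.    -1.   ] jaw ang 1.573 turn to y: [np.float64(-0.0022), np.float64(3.1394)] F [-0.4 -0.1 -0.7] gap 60.2 j [ 0.02  0.56  2.   -0.    0.58 -1.56]
```

View pics/s10.png

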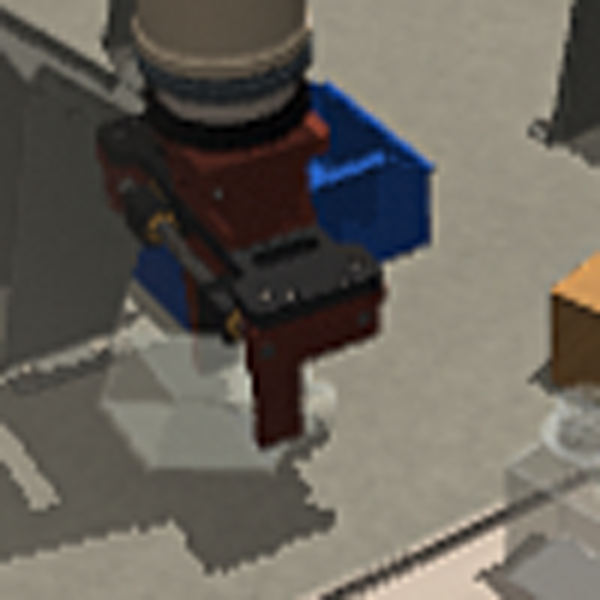

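Emit:
drive_tool:
  moves:
    - {"xyz": [-3, 0, -5], "yaw": 0}
    - {"xyz": [-2, 0, -5], "yaw": 0}
    - {"xyz": [0, 0, -2], "yaw": 0}
    - {"xyz": [0, 0, 0], "yaw": 0}

```text
clock: 12.48
tcp_pos: [494.0, 20.3, 100.7]
ee_rot: [-0.5, 0.5, 0.501, 0.499]
ft_force: [-2.4, -0.3, 2.3]
finger_gap: 60.2
```

```bash
python3 st.py; python3 - <<'E'
from h import *
import cv2
a=viewer.camera("side");cv2.imwrite("pics/s11.png",cv2.resize(a[170:270,180:280],None,fx=6,fy=6,interpolation=2))
E
```

```text
t 12.475 tcp [494.   20.3 100.7] fingers [-0.001 -0.    -1.   ] jaw ang 1.573 turn to y: [np.float64(-0.0022), np.float64(3.1394)] F [-2.4 -0.3  2.3] gap 60.2 j [ 0.02  0.58  2.01  0.    0.55 -1.56]
```

View pics/s11.png

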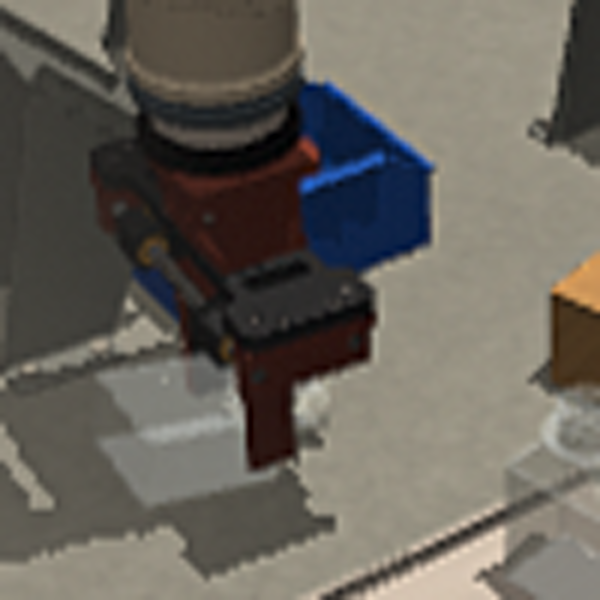

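```bash
python3 - <<'E'
from h import *
print(plane("side",180+152/6,170+505/6,0),plane("side",180+105/6,170+440/6,42),plane("side",180+155/6,170+505/6,2))
for x in (440,495,549): print(x,[(((np.array(proj("side",np.array([x,-10,z]))))-[180,170])*6).round() for z in(0,42)])
E
```

```text
[441.88304393   6.67747001   0.        ] [424.53337081  14.89278098  42.        ] [442.29556599   3.75901034   2.        ]
440 [array([163., 526.]), array([157., 459.])]
495 [array([266., 488.]), array([262., 421.])]
549 [array([364., 452.]), array([361., 385.])]
```

Emit:
drive_tool:
  moves:
    - {"xyz": [0, 0, -4], "yaw": 0}
    - {"xyz": [0, 0, 0], "yaw": 0}

```text
clock: 12.78
tcp_pos: [494.3, 20.3, 96.6]
ee_rot: [-0.5, 0.5, 0.501, 0.499]
ft_force: [-1.4, 0.1, 1.5]
finger_gap: 60.0
```

Emit:
drive_tool:
  moves:
    - {"xyz": [0, 0, -4], "yaw": 0}
    - {"xyz": [0, 0, 0], "yaw": 0}

```text
clock: 13.02
tcp_pos: [494.6, 20.3, 92.7]
ee_rot: [0.501, -0.499, -0.501, -0.499]
ft_force: [-1.0, -0.3, 1.5]
finger_gap: 60.0
```

```bash
python3 st.py; python3 - <<'E'
from h import *
import cv2
a=viewer.camera("side");cv2.imwrite("pics/s12.png",cv2.resize(a[210:270,190:250],None,fx=10,fy=10,interpolation=2))
E
```

```text
t 13.025 tcp [494.6  20.3  92.7] fingers [ 0.  0. -1.] jaw ang 1.573 turn to y: [np.float64(-0.0022), np.float64(3.1394)] F [-1.  -0.3  1.5] gap 60.0 j [ 0.02  0.59  2.01  0.    0.53 -1.56]
```

View pics/s12.png

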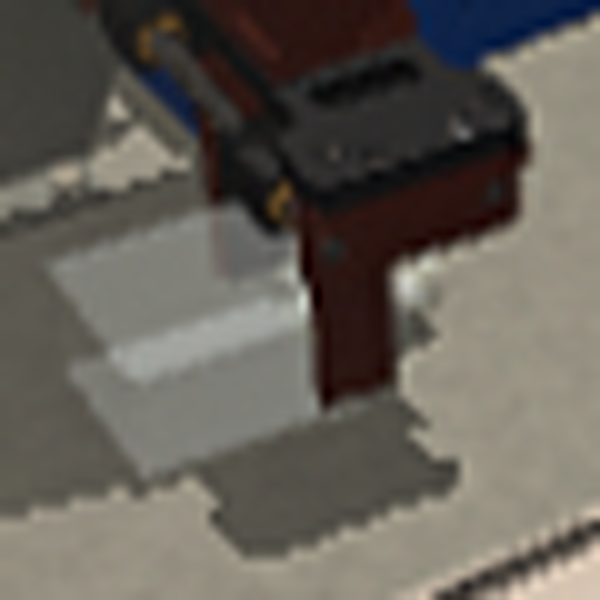

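The bottle lies flat on the bench; its near lower base corner at about (204.5,258) fits z≈0. Pads on the flat sides would resist pivoting. I'll re-grip lightly on the neck ring so the base can swing down by gravity.

Emit:
drive_tool:
  moves:
    - {"xyz": [0, 0, 0], "yaw": 0}
    - {"xyz": [0, 0, 0], "yaw": 0}
    - {"xyz": [0, 0, 0], "yaw": 0}
    - {"xyz": [0, 0, 0], "yaw": 0}
    - {"xyz": [0, 0, 50], "yaw": 0}
    - {"xyz": [0, 0, 50], "yaw": 0}
    - {"xyz": [-50, 0, 30], "yaw": 0}
    - {"xyz": [-50, 0, 0], "yaw": 0}
    - {"xyz": [0, 0, 0], "yaw": 0}
  claw: 1

```text
clock: 14.2
tcp_pos: [390.9, 20.2, 222.7]
ee_rot: [-0.5, 0.5, 0.501, 0.499]
ft_force: [1.0, 0.0, 0.3]
finger_gap: 87.9
```

```bash
python3 st.py; python3 - <<'E'
from h import *
import cv2
a=viewer.camera("side");a=cv2.resize(a[190:280,190:270],None,fx=5,fy=5,interpolation=2)
b=viewer.camera("top");b=cv2.resize(b[190:280,225:300],None,fx=5,fy=5,interpolation=2)
cv2.imwrite("pics/s13.png",np.hstack([a,b]))
E
```

```text
t 14.2 tcp [390.9  20.2 222.7] fingers [-0.002 -0.    -1.   ] jaw ang 1.5732 turn to y: [np.float64(-0.0024), np.float64(3.1392)] F [1.  0.  0.3] gap 87.9 j [ 0.02  0.22  2.18 -0.    0.74 -1.55]
```

View pics/s13.png

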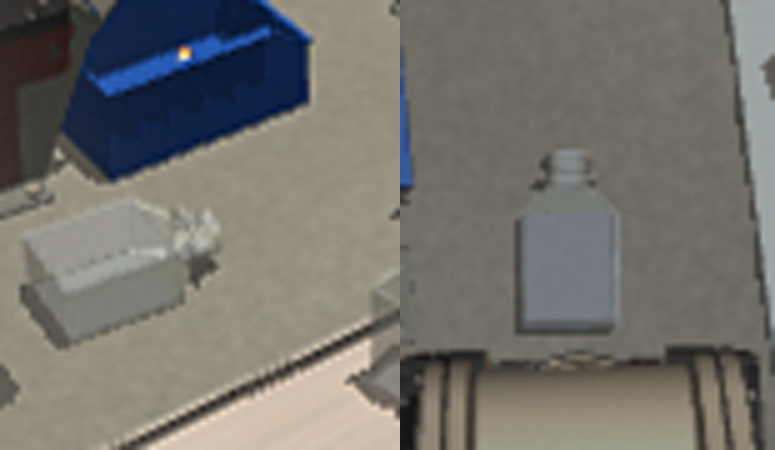

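```bash
python3 - <<'E'
from h import *
t=lambda x,y,z:plane("top",225+(x-400)/5,190+y/5,z).round(1)
print("base top",t(517,322,42),t(612,320,42)," low",t(517,333,0),t(612,330,0),"mouth",t(570,150,25),"should",t(567,207,42),"sh sides",t(517,215,42),t(619,210,42))
E
```

```text
base top [429.6  52.7  42. ] [429.9  -5.2  42. ]  low [420.4  53.5   0. ] [421.4  -6.5   0. ] mouth [534.2  18.5  25. ] should [498.7  21.1  42. ] sh sides [494.3  51.9  42. ] [496.4 -10.8  42. ]
```

Emit:
drive_tool:
  moves:
    - {"xyz": [50, 0, 0], "yaw": 0}
    - {"xyz": [50, 0, 0], "yaw": 0}
    - {"xyz": [27, 0, 0], "yaw": 0}
    - {"xyz": [0, 0, -40], "yaw": 0}
    - {"xyz": [0, 0, -40], "yaw": 0}
    - {"xyz": [0, 0, -35], "yaw": 0}
    - {"xyz": [0, 0, -15], "yaw": 0}
    - {"xyz": [0, 0, 0], "yaw": 0}
    - {"xyz": [0, 0, 0], "yaw": 0}

```text
clock: 15.42
tcp_pos: [522.6, 20.2, 93.6]
ee_rot: [0.501, -0.499, -0.5, -0.5]
ft_force: [-0.2, 0.0, 0.4]
finger_gap: 87.8
```

```bash
python3 st.py
```

```text
t 15.425 tcp [522.6  20.2  93.6] fingers [ 0.002  0.    -1.   ] jaw ang 1.573 turn to y: [np.float64(-0.0022), np.float64(3.1394)] F [-0.2  0.   0.4] gap 87.8 j [ 0.02  0.61  1.95 -0.    0.57 -1.56]
```

Emit:
drive_tool:
  moves:
    - {"xyz": [-4, 0, -7], "yaw": 0}
    - {"xyz": [0, 0, 0], "yaw": 0}
    - {"xyz": [0, 0, 0], "yaw": 0}

```text
clock: 15.8
tcp_pos: [517.6, 20.3, 86.0]
ee_rot: [0.501, -0.499, -0.5, -0.5]
ft_force: [-1.1, -0.4, 0.1]
finger_gap: 87.8
```

Emit:
drive_tool:
  moves:
    - {"xyz": [0, 0, 0], "yaw": 0}
    - {"xyz": [0, 0, 0], "yaw": 0}
    - {"xyz": [0, 0, 0], "yaw": 0}
    - {"xyz": [0, 0, 0], "yaw": 0}
    - {"xyz": [0, 0, 0], "yaw": 0}
    - {"xyz": [0, 0, 0], "yaw": 0}
    - {"xyz": [0, 0, 0], "yaw": 0}
    - {"xyz": [0, 0, 0], "yaw": 0}
    - {"xyz": [0, 0, 0], "yaw": 0}
  claw: 0
  squeeze: 3

```text
clock: 16.92
tcp_pos: [517.6, 20.3, 85.7]
ee_rot: [0.501, -0.499, -0.501, -0.499]
ft_force: [-0.1, 1.1, 0.6]
finger_gap: 42.2
```

```bash
cat > d.py <<'E'
import sys,cv2
from h import *
a=viewer.camera("side");a=cv2.resize(a[150:290,180:300],None,fx=4,fy=4,interpolation=2)
cv2.imwrite(sys.argv[1],a)
E
python3 st.py; python3 d.py pics/s14.png
```

```text
t 16.925 tcp [517.6  20.3  85.7] fingers [ 0.  0. -1.] jaw ang 1.573 turn to y: [np.float64(-0.0022), np.float64(3.1394)] F [-0.1  1.1  0.6] gap 42.2 j [ 0.02  0.63  1.96  0.    0.55 -1.56]
```

View pics/s14.png

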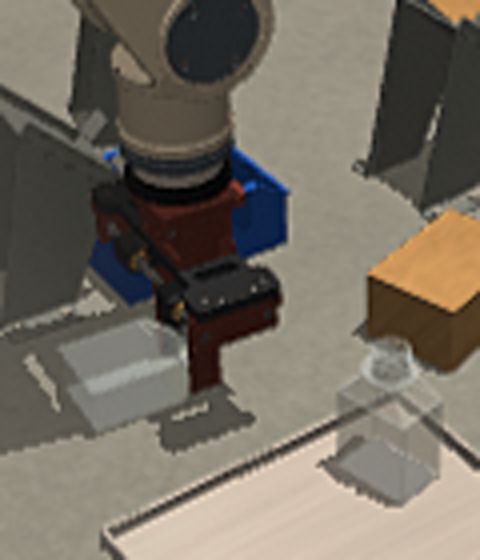

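Gap is 42.2, so it's gripping the ring. I'll lift slowly and move back along the arc so the base stays down.

Emit:
drive_tool:
  moves:
    - {"xyz": [0, 0, 10], "yaw": 0}
    - {"xyz": [-3, 0, 12], "yaw": 0}
    - {"xyz": [-5, 0, 12], "yaw": 0}
    - {"xyz": [-7, 0, 10], "yaw": 0}
    - {"xyz": [0, 0, 0], "yaw": 0}

```text
clock: 17.6
tcp_pos: [502.2, 20.2, 130.7]
ee_rot: [0.501, -0.499, -0.5, -0.5]
ft_force: [-0.4, -0.0, -0.4]
finger_gap: 42.4
```

```bash
python3 st.py; python3 d.py pics/s15.png
```

```text
t 17.6 tcp [502.2  20.2 130.7] fingers [ 0.001  0.    -1.   ] jaw ang 1.573 turn to y: [np.float64(-0.0022), np.float64(3.1394)] F [-0.4 -0.  -0.4] gap 42.4 j [ 0.02  0.53  1.99  0.    0.62 -1.56]
```

View pics/s15.png

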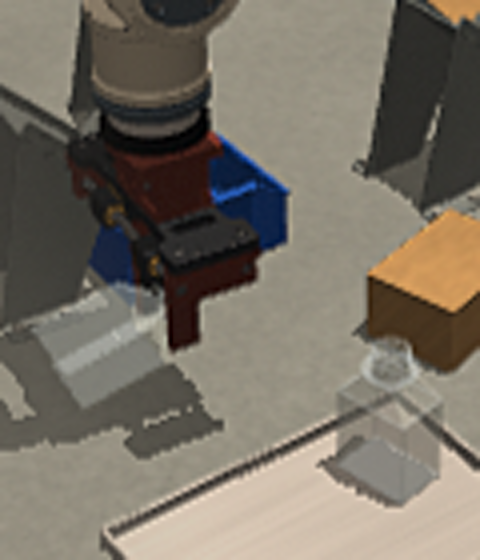

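Emit:
drive_tool:
  moves:
    - {"xyz": [-12, 0, 10], "yaw": 0}
    - {"xyz": [-12, 0, 8], "yaw": 0}
    - {"xyz": [-14, 0, 8], "yaw": 0}
    - {"xyz": [-14, 0, 6], "yaw": 0}
    - {"xyz": [-10, 0, 10], "yaw": 0}
    - {"xyz": [0, 0, 10], "yaw": 0}
    - {"xyz": [0, 0, 0], "yaw": 0}

```text
clock: 18.52
tcp_pos: [441.6, 20.3, 182.8]
ee_rot: [0.501, -0.499, -0.5, -0.5]
ft_force: [-0.5, -0.5, -0.7]
finger_gap: 42.2
```

```bash
python3 st.py; python3 d.py pics/s16.png
```

```text
t 18.525 tcp [441.6  20.3 182.8] fingers [ 0.003  0.    -1.   ] jaw ang 1.573 turn to y: [np.float64(-0.0022), np.float64(3.1394)] F [-0.5 -0.5 -0.7] gap 42.2 j [ 0.02  0.36  2.11 -0.    0.67 -1.55]
```

View pics/s16.png

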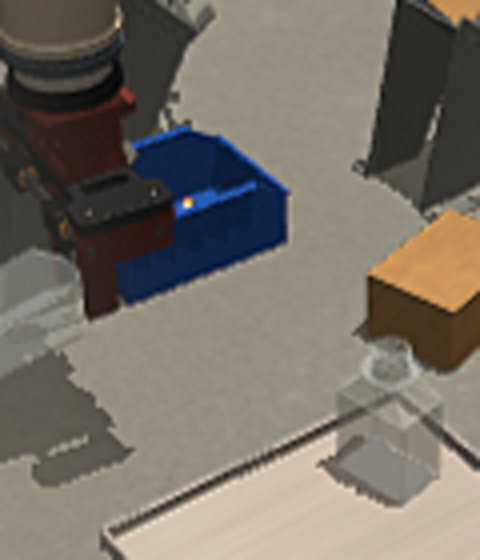

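The bottle hangs at about 45°, held by pad friction. A brisk shake should let it swing down.

Emit:
drive_tool:
  moves:
    - {"xyz": [0, 0, 40], "yaw": 0}
    - {"xyz": [0, 0, 50], "yaw": 0}
    - {"xyz": [0, 0, -50], "yaw": 0}
    - {"xyz": [0, 0, 50], "yaw": 0}
    - {"xyz": [0, 0, -50], "yaw": 0}
    - {"xyz": [0, 0, 50], "yaw": 0}
    - {"xyz": [0, 0, -50], "yaw": 0}
    - {"xyz": [0, 0, 0], "yaw": 0}

```text
clock: 19.58
tcp_pos: [438.9, 20.2, 219.6]
ee_rot: [-0.499, 0.501, 0.502, 0.498]
ft_force: [-0.3, -0.4, -0.8]
finger_gap: 42.4
```

```bash
sed -i 's/150:290,180:300/130:270,160:280/' d.py; python3 st.py; python3 d.py pics/s17.png
```

```text
t 19.575 tcp [438.9  20.2 219.6] fingers [-0.006 -0.    -1.   ] jaw ang 1.573 turn to y: [np.float64(-0.0022), np.float64(3.1394)] F [-0.3 -0.4 -0.8] gap 42.4 j [ 0.02  0.29  2.09  0.    0.77 -1.55]
```

View pics/s17.png

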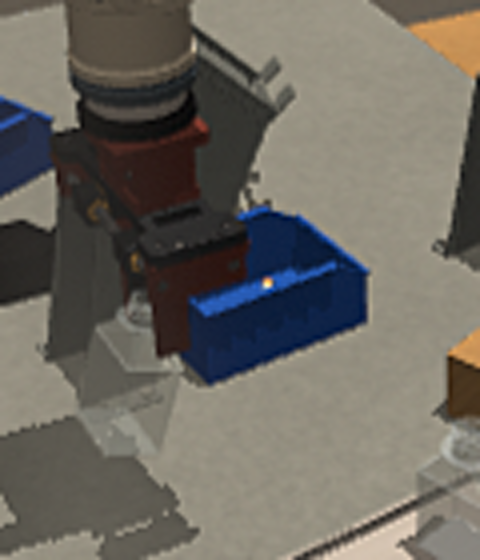

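It swung nearly upright (side crop: neck (140,310), base (125,430)). I'll carry it over the free half of the tray.

Emit:
drive_tool:
  moves:
    - {"xyz": [2, -25, 0], "yaw": 0}
    - {"xyz": [2, -35, 0], "yaw": 0}
    - {"xyz": [3, -35, 0], "yaw": 0}
    - {"xyz": [3, -35, 0], "yaw": 0}
    - {"xyz": [3, -35, 0], "yaw": 0}
    - {"xyz": [3, -28, 0], "yaw": 0}
    - {"xyz": [0, -14, 0], "yaw": 0}
    - {"xyz": [0, 0, 0], "yaw": 0}
    - {"xyz": [0, 0, -20], "yaw": 0}
    - {"xyz": [0, 0, -15], "yaw": 0}
    - {"xyz": [0, 0, 0], "yaw": 0}

```text
clock: 21.0
tcp_pos: [455.9, -185.8, 185.7]
ee_rot: [-0.5, 0.5, 0.502, 0.499]
ft_force: [0.2, 0.5, -0.1]
finger_gap: 42.2
```

```bash
sed -i 's/130:270,160:280/190:330,190:330/' d.py; python3 st.py; python3 d.py pics/s18.png
```

```text
t 21.0 tcp [ 455.9 -185.8  185.7] fingers [-0.003  0.001 -1.   ] jaw ang 1.5738 turn to y: [np.float64(-0.003), np.float64(3.1386)] F [ 0.2  0.5 -0.1] gap 42.2 j [-0.41  0.41  2.    0.    0.73 -1.99]
```

View pics/s18.png

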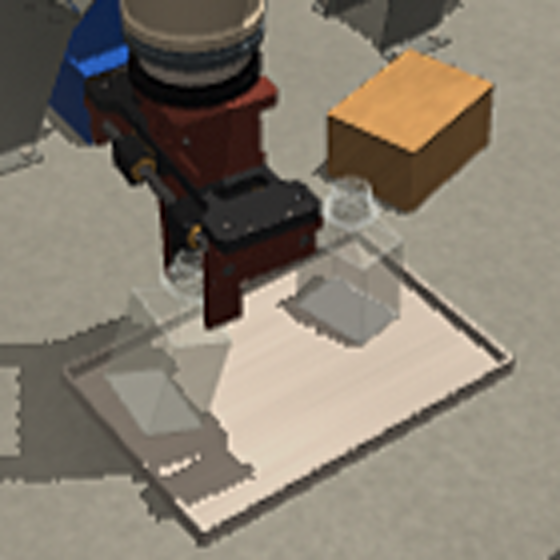

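Still tilted about 15–20° with the base towards −x. One more shake, shifted +15 in x.

Emit:
drive_tool:
  moves:
    - {"xyz": [15, 0, 45], "yaw": 0}
    - {"xyz": [0, 0, -50], "yaw": 0}
    - {"xyz": [0, 0, 55], "yaw": 0}
    - {"xyz": [0, 0, -55], "yaw": 0}
    - {"xyz": [0, 0, 55], "yaw": 0}
    - {"xyz": [0, 0, -55], "yaw": 0}
    - {"xyz": [0, 0, 55], "yaw": 0}
    - {"xyz": [0, 0, -50], "yaw": 0}
    - {"xyz": [0, 0, 0], "yaw": 0}
    - {"xyz": [0, 0, 0], "yaw": 0}

```text
clock: 22.3
tcp_pos: [471.6, -186.7, 187.4]
ee_rot: [-0.501, 0.499, 0.501, 0.499]
ft_force: [0.1, 0.2, -0.9]
finger_gap: 42.4
```

```bash
 python3 st.py; python3 d.py pics/s19.png
```

```text
t 22.3 tcp [ 471.6 -186.7  187.4] fingers [-0.  0. -1.] jaw ang 1.5732 turn to y: [np.float64(-0.0024), np.float64(3.1392)] F [ 0.1  0.2 -0.9] gap 42.4 j [-0.4   0.43  1.96  0.    0.75 -1.97]
```

View pics/s19.png

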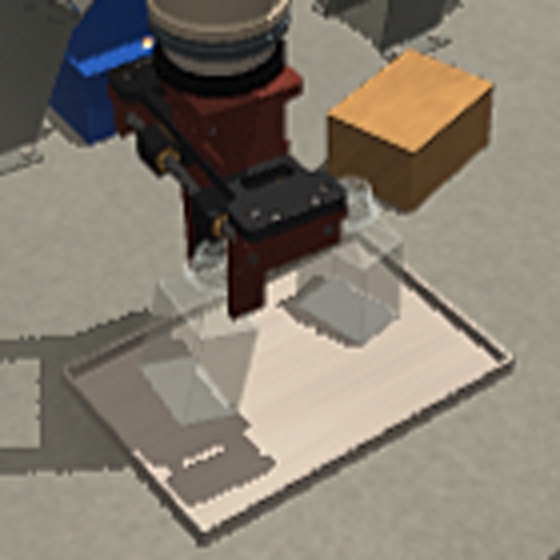

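Emit:
drive_tool:
  moves:
    - {"xyz": [0, 0, -12], "yaw": 0}
    - {"xyz": [0, 0, -10], "yaw": 0}
    - {"xyz": [0, 0, -3], "yaw": 0}
    - {"xyz": [-3, 0, -1], "yaw": 0}
    - {"xyz": [-4, 0, -1], "yaw": 0}
    - {"xyz": [-4, 0, -1], "yaw": 0}
    - {"xyz": [0, 0, 0], "yaw": 0}

```text
clock: 23.22
tcp_pos: [461.6, -187.1, 160.3]
ee_rot: [0.501, -0.499, -0.5, -0.5]
ft_force: [-1.8, 1.9, 19.0]
finger_gap: 45.7
```

```bash
 python3 st.py; python3 d.py pics/s20.png
```

```text
t 23.225 tcp [ 461.6 -187.1  160.3] fingers [ 0.003 -0.001 -1.   ] jaw ang 1.5726 turn to y: [np.float64(-0.0018), np.float64(3.1398)] F [-1.8  1.9 19. ] gap 45.7 j [-0.41  0.47  2.    0.    0.68 -1.98]
```

View pics/s20.png

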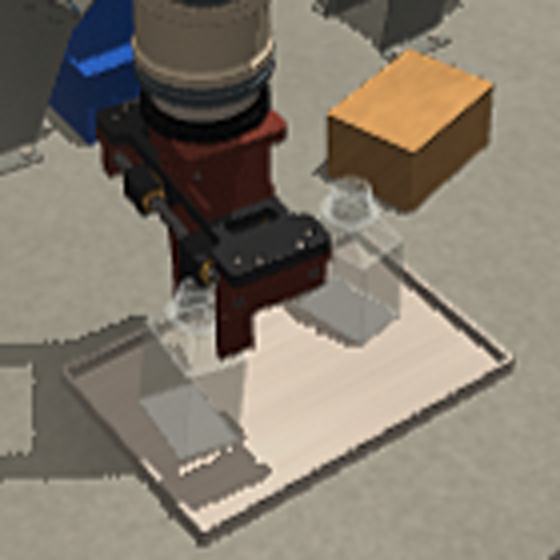

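19 N upward and a gap of 45.7: the fingertips have slid onto the shoulders, with the bottle standing on the tray. Ease up a little and open.

Emit:
drive_tool:
  moves:
    - {"xyz": [0, 0, 1], "yaw": 0}
    - {"xyz": [0, 0, 1], "yaw": 0}
    - {"xyz": [0, 0, 0], "yaw": 0}

```text
clock: 23.65
tcp_pos: [460.6, -186.8, 160.7]
ee_rot: [0.501, -0.499, -0.501, -0.499]
ft_force: [0.1, -0.3, 5.3]
finger_gap: 46.1
```

Emit:
drive_tool:
  moves:
    - {"xyz": [0, 0, 0], "yaw": 0}
    - {"xyz": [0, 0, 0], "yaw": 0}
    - {"xyz": [0, 0, 0], "yaw": 0}
    - {"xyz": [0, 0, 0], "yaw": 0}
    - {"xyz": [0, 0, 0], "yaw": 0}
  claw: 1

```text
clock: 24.28
tcp_pos: [460.5, -186.7, 160.6]
ee_rot: [-0.501, 0.499, 0.501, 0.499]
ft_force: [-0.4, -0.6, 0.1]
finger_gap: 87.6
```

```bash
 python3 st.py; python3 d.py pics/s21.png
```

```text
t 24.275 tcp [ 460.5 -186.7  160.6] fingers [-0.  0. -1.] jaw ang 1.5731 turn to y: [np.float64(-0.0023), np.float64(3.1393)] F [-0.4 -0.6  0.1] gap 87.6 j [-0.41  0.46  2.   -0.    0.68 -1.98]
```

View pics/s21.png

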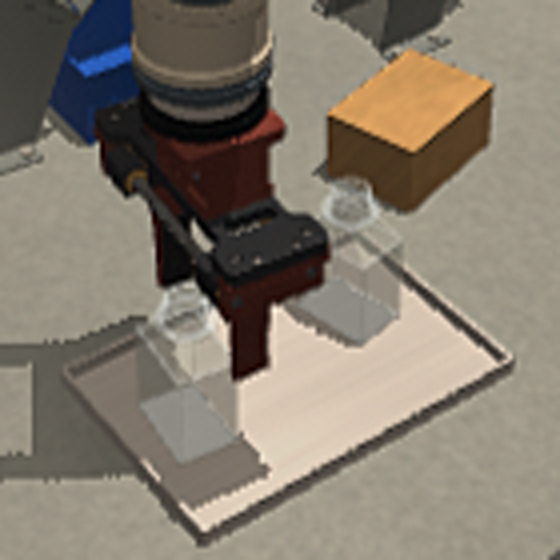

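The bottle stands upright by itself, same look as the other one. I'll retreat upwards and check its place.

Emit:
drive_tool:
  moves:
    - {"xyz": [0, 0, 20], "yaw": 0}
    - {"xyz": [0, 0, 35], "yaw": 0}
    - {"xyz": [0, 0, 45], "yaw": 0}
    - {"xyz": [0, 0, 45], "yaw": 0}
    - {"xyz": [-20, 50, 0], "yaw": 0}
    - {"xyz": [-20, 50, 0], "yaw": 0}
    - {"xyz": [-20, 50, 0], "yaw": 0}
    - {"xyz": [0, 50, 0], "yaw": 0}
    - {"xyz": [0, 0, 0], "yaw": 0}
    - {"xyz": [0, 0, 0], "yaw": 0}

```text
clock: 25.58
tcp_pos: [400.6, 13.1, 305.7]
ee_rot: [0.501, -0.499, -0.501, -0.499]
ft_force: [0.1, -0.4, -0.0]
finger_gap: 87.6
```

```bash
 python3 st.py; python3 - <<'E'
from h import *
import cv2
a=viewer.camera("side");cv2.imwrite("pics/fs.png",a)
b=viewer.camera("top");cv2.imwrite("pics/ft.png",b)
cv2.imwrite("pics/f.png",np.hstack([cv2.resize(a[225:325,200:325],None,fx=3,fy=3,interpolation=2)[:300],cv2.resize(b[170:270,185:310+55],None,fx=2,fy=3,interpolation=2)]))
a=cv2.resize(b[170:275,280:370],None,fx=5,fy=5,interpolation=2);cv2.imwrite("pics/ftz.png",a)
E
```

```text
t 25.575 tcp [400.6  13.1 305.7] fingers [ 0. -0. -1.] jaw ang 1.5741 turn to y: [np.float64(-0.0033), np.float64(3.1383)] F [ 0.1 -0.4 -0. ] gap 87.6 j [ 0.    0.08  2.09 -0.    0.97 -1.57]
```

View pics/f.png

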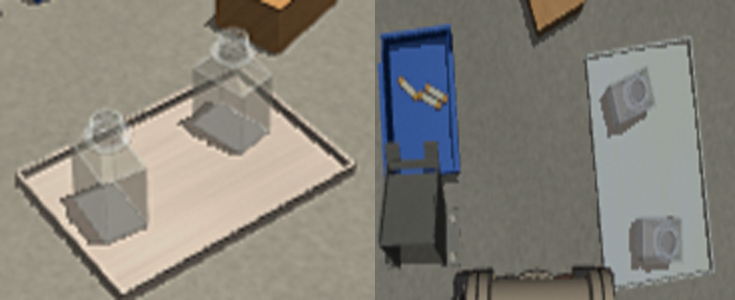

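View pics/ftz.png

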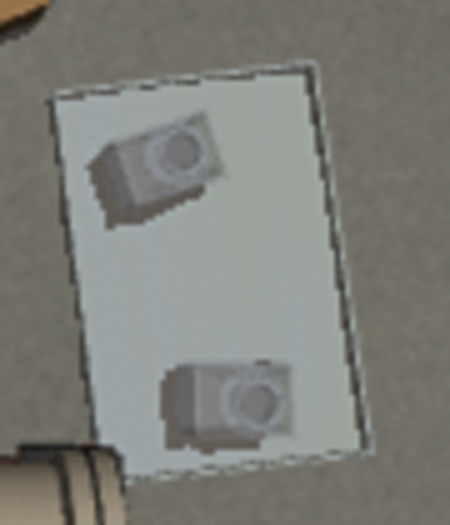

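View pics/fs.png

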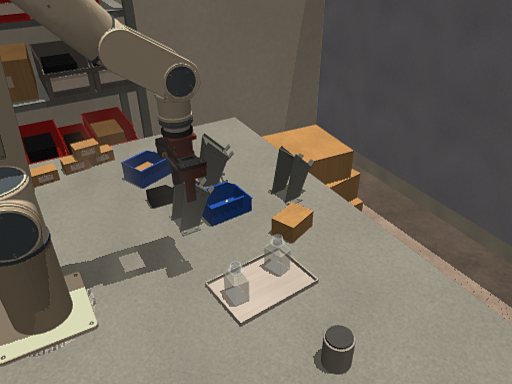

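```bash
python3 - <<'E'
from h import *
c=np.array([518.3,-180.6]);th=.1025;ax=np.array([np.cos(th),np.sin(th)]);ay=np.array([-ax[1],ax[0]])
def rep(n,p): d=p[:2]-c;print(n,p.round(1),"tray",(d@ax).round(1),(d@ay).round(1))
rep("mouth",plane("top",280+255/5,170+402/5,112))
for k,(x,y) in dict(shTL=(190,362),shTR=(290,365),shBR=(292,436)).items(): rep(k,plane("top",280+x/5,170+y/5,73))
rep("baseBL",plane("top",280+165/5,170+445/5,3))
# side: base corners from f.png (scale 3, offset 200,225)
for x,y in((65,197),(97,240),(147,225)): rep("base side",plane("side",200+x/3,225+y/3,3))
rep("mouth side",plane("side",200+107/3,225+118/3,112))
E
```

```text
mouth [ 441.2 -184.9  112. ] tray -77.1 3.6
shTL [ 463.4 -155.3   73. ] tray -52.0 30.8
shTR [ 460.7 -214.7   73. ] tray -60.8 -28.0
shBR [ 419.1 -214.1   73. ] tray -102.1 -23.2
baseBL [ 410.1 -149.8    3. ] tray -104.5 41.8
base side [ 417.2 -150.9    3. ] tray -97.5 39.8
base side [ 418.5 -209.3    3. ] tray -102.2 -18.4
base side [ 463.  -215.8    3. ] tray -58.6 -29.4
mouth side [ 443.4 -187.8  112. ] tray -75.3 0.5
```

The bottle's axis is at tray x ≈ −77, y ≈ 2 mm, with its mouth over its base. The fuses are in the bin and nothing else looks shifted, so I'm handing in.

```bash
python3 -c "
from workcell import r
print(r.sign_off())"
```

```text
the job is handed in; nothing more can be done
None
```

The job is done and was handed in at about 25.6 s of the 72 s allowed; the sign-off gives no verdict.

**What I did**
- I tapped the bottle's narrow sides left and right until all three fuses lay in the shelf bin. I checked this with the hand moved clear and the bottle still in its cradle.
- I lifted the bottle out and laid it flat on the free bench. I then gripped it lightly by the neck ring and shook it so the base swung down, and stood it mouth up in the free half of the tray.

**Last checks**
- **Fuses:** the top image shows all three well inside the bin.
- **Bottle:** both views put its axis at about x −76, y +2 mm in the tray frame, inside the ±105 and ±65 mm limits. The mouth sits over the base to within a few mm, so it is upright.
- **Other objects:** by eye against the first pictures, the other bottle, bins, carton and tin look unmoved; I did not measure their shift.
- **Arm:** clear of everything, gripper open, force about zero.

**What went wrong on the way**
- One move call was refused because its rows lacked a yaw value; nothing moved.
- The bottle did not swing fully upright by gravity alone and needed two rounds of shaking.
- When I set it down, the fingers slid onto the bottle's shoulders and the wrist force rose to 19 N. I eased off and let go.
- My early pixel matches for the cradle's rear corners disagreed by 9–12 mm between the two views. I located the cradle from its foot holes, the bottle and the fuses instead.

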